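# Lay a paper mould down against the register stop

## Task

Tip the standing paper mould over, away from the wooden stop bar, easing it all the way down with the fingers so that it lands gently, mesh face down, on the blue felt. Then push it along the felt until its foot edge sits square against the stop bar. Never pinch, lift, drop or force the mould, leave the other things on the bench alone, and finish with the hand clear.

Things in the scene. Friction and masses are not known exactly. Their poses are not given: they have to be found in the camera images.
- board: Couching board, fixed: plywood 210 (x) x 360 (y) x 12 mm topped by a 200 x 350 mm blue felt, whose top is 18 mm above the bench and grips wood (friction about 1). Origin at the centre of its underside, on the bench. A dark wooden stop bar with a brass face stands across its +y end.
- stop_face (a point): Centre of the stop bar's inner face (board x 0, y +130 mm, 11 mm above the felt); the face looks to the board's -y. The bar is 200 mm long (x), 25 mm thick and 22 mm high above the felt. Same axes as the board.
- mould: Paper mould, loose: brown wooden frame 150 wide (x) x 24 thick (y) x 200 mm tall (z), 0.3 to 0.6 kg, brass corners; centre of mass at mid-size. Dark rigid mesh fills its -y side, 2 mm below the frame's face; pale ribs show on its +y side. Origin at the centre of its foot face, z along the frame. Lying mesh down, its y axis points up.
- mould_toe (a point): Middle of the mould's foot edge on the mesh side (mould x 0, y -12, z 0 mm): the edge it turns on when tipped. The mould starts standing on its foot, rib side 28 to 68 mm from the stop bar, mesh side to the open felt, turned up to 6 degrees from the board. Leaning more than about 7 degrees it falls unless supported.
- mould_top (a point): Centre of the mould's top edge face (mould x 0, y 0, z 200 mm). Same axes as the mould.
- amber_jar: Bystander: amber glass jar, 60 mm diameter, 85 mm tall, beyond the stop bar. Origin at the centre of its underside.
- white_bottle: Bystander: white bottle, 54 mm diameter, 150 mm tall, beyond the stop bar. Origin at the centre of its underside.
- mug: Bystander: blue mug, 76 mm diameter, 90 mm tall, beside the board on the side away from the robot. Origin at the centre of its underside.
- press_block: Bystander: pale wooden block 60 x 100 x 40 mm, beside the board on the side away from the robot. Origin at the centre of its underside.
- brush: Bystander: brush lying on the bench on the robot's left. Origin on its underside.
- spatula: Bystander: spatula lying on the bench on the robot's right. Origin on its underside.
There are look-alikes about, which are no part of the job. What is shaped like the mould but purple or turquoise is not meant.

How it is judged:
By the outcome, as a careful person would: the job done as asked, in the order asked, and still so for the second after the job is handed in, with the robot touching nothing.
It also fails if it takes over 64 s, if anything falls off the work surface, if the arm or the gripper's body presses on something with over 40 N, if the wrist force passes 120 N, or if a joint passes its speed limit or range.

## Robot

A 6-joint arm with a two-finger parallel gripper is mounted at the origin on the work surface. World frame = base frame: x ahead of the robot, y to its left, z up, the work surface at z = 0. Lengths are in mm, angles in rad, forces in N, time in s.
With the tool pointing down it reaches from about 275 to 750 mm from the base axis. Payload 10.2 kg.
Tool frame: the origin (TCP) lies between the finger pads; the fingertips stand 17 mm ahead of it and the grasp point (between the pads) lies 2 mm behind it; z points along the fingers, y is the line along which they close (so a half turn about z gives the same grasp; the last joint's range is limited). The gripper opens to 85 mm and grips with 20 to 120 N. Pads are 22 mm wide; open, the fingers measure 114 mm over their backs; the gripper's body (76 mm by 85 mm) begins 54 mm behind the grasp point. The pads swing forward as they close: fully open they stand 13 mm farther back than shut.
Start: joints at [1.003, 0.313, 1.498, -0, 1.331, -0.223], TCP at [177.467, 494.102, 248.294] pointing down, gripper open.
Joint ranges: [-2.94, 2.94], [-0.97, 2.17], [0.19, 2.56], [-1.23, 4.37], [0.02, 3.11], [-2.88, 2.88]. Speed limits (rad/s): [2.39, 2.39, 3.01, 3.14, 3.14, 3.14].

## Interface

Orientations are given as a unit quaternion [w, x, y, z].
In Python, from rig import * gives the robot as it stands.
- The arm moves only by the tool step_arm, never from a script. Its argument "commands" is text: rows parted by semicolons, each of 7 numbers parted by spaces: the opening, from 0 (shut) to 1 (fully open), then the shift along the tool's x, y, z in cm, then the turn, a rotation vector about the tool's x, y, z in rad. In form: hand x y z rx ry rz; .... A call has 1 to 20 rows; each row is the pose to reach, as a shift and turn from the pose commanded when the call began, along the tool's axes at that moment; what a row does not reach only later rows make up. A row lasts 1/12 s, in which the tool goes at most 41.7 mm and 7.16 degrees, less where a joint would pass 70% of its speed; a pose out of reach is approached as far as the arm can. A call with a gripper value outside its range is refused whole. The fingers move at their own pace and stop on an object; "newtons" is the grip in N (left out, the last holds). Time passes only in rows, so rows that repeat a pose let the fingers close. It gives the time, the measured TCP pose, the force, the opening and the grip force at its end, in the units of the state.
- sense(): the state, without advancing time (a new reading comes with each control period).
- capture(name): name is "side" or "top" or "wrist"; returns the picture (480x640x3 uint8, red, green, blue); there is no depth.
- camera_model(name): a dict with "mtx" (3x3 intrinsics, pixels), "eye" and "rotation" of the camera in the world. Camera axes: x right, y down, z forward; pixel columns grow to the right and rows downward; lengths in mm; the calibration is good to about 2 mm. A picture is of the moment at which its call begins: read the wrist's pose just before it. camera_model takes no time and is no camera call; for the wrist camera it gives the pose at the moment of the call.
- finish_job(): hands the job in; it is judged then, once.
Trained networks look in the newest picture that a camera, given by its name, has taken for a name from the list of things; names that differ only in an ending like _2 or _b are one class to them, and where a whole thing is asked for, a point or a joint stands for the part that bears it (a point fixed in the world has none). Each returns a list of dicts, best first, with "score" (0 to 1); they miss things now and then, are a little off and sometimes report something else, mostly with a low value. They report only what shows in the picture. A call takes as long as a camera call. They do not tell look-alikes from the thing itself.
- search_frame(camera, label): "rect" ([centre column, centre row, width, height] in pixels, round what is visible of it).
- trace(camera, label): "mask" (480x640 bool, what is visible of it) and "rect" ([centre column, centre row, width, height] in pixels, round what is visible of it).
- spot_point(camera, label): "xy" ([column, row] in pixels: a listed point, or the origin of a listed thing).
The state is a dict: "time_s": time; "joints": joint angles; "dq": joint speeds; "tau": joint torques, N m; "eef_pos": TCP position; "ee_rot": TCP orientation; "force": force on the tool from outside, world axes, zero at the start; "wrist_torque": the same for the moment, N m; "grip_width": opening from 0.0 (shut) to 1.0 (fully open); "grip_force": force on a finger pad.
Only numpy, scipy, OpenCV 4.12 (cv2) and the standard library are available. Lean on these libraries where they do the work, as an engineer would, in place of code of your own. Each camera call takes 0.05 s, during which the arm holds its last target. There are 200 camera calls.

## Working session

There is one attempt and no reset: what is moved stays moved. The work goes in short steps, Python scripts to look and compute and a tool call to move; the robot and the scene stay as the last step left them, time stands still between calls to the robot, and variables do not carry over. Pictures are saved under pics/ and viewed, at most 10 in all, crops included, and the job is handed in when it is done.

Besides the shell and the picture viewer there is one more tool, called after "Call:" in YAML: its name, and indented under it one key for each argument. step_arm: Moves the arm, as the interface text tells. Its arguments: {"type":"object","properties":{"commands":{"type":"string"},"newtons":{"type":"number"}},"required":["commands"]}

```bash
mkdir -p pics; ls
python3 - <<'E'
from rig import *
import cv2,numpy as np
for c in ("side","top"):
    im=capture(c); cv2.imwrite(f"pics/{c}0.png",im[:,:,::-1])
    m=camera_model(c); print(c,np.round(m['mtx'],1).tolist(),np.round(m['eye'],1),np.round(m['rotation'],3).tolist())
    for l in ("mould_toe","mould_top","mould","stop_face","board"):
        print(l,[(np.round(d['xy'],1).tolist(),round(d['score'],2)) for d in spot_point(c,l)][:4])
s=sense();print(s['eef_pos'],s['ee_rot'],s['time_s'],s['force'])
E
```

```text
pics
side [[487.3, 0.0, 325.7], [0.0, 487.3, 240.1], [0.0, 0.0, 1.0]] [  30.5 -803.3 1106.4] [-0.369, 0.894, -0.231, 0.103]
mould_toe [([338.5, 255.1], 0.96), ([310.8, 370.2], 0.84), ([257.5, 220.8], 0.8), ([216.3, 260.3], 0.79)]
mould_top [([210.7, 207.1], 0.92), ([341.3, 198.5], 0.91), ([250.8, 173.5], 0.73), ([304.8, 320.9], 0.73)]
mould [([337.3, 248.7], 0.88), ([304.3, 366.3], 0.84), ([256.6, 223.1], 0.77), ([217.6, 256.2], 0.58)]
stop_face []
board [([347.2, 269.1], 0.71)]
top [[480.1, 0.0, 324.5], [0.0, 480.1, 239.2], [0.0, 0.0, 1.0]] [ 398.8   -7.1 1325.4] [-0.041, 0.715, -0.697, 0.042]
mould_toe [([300.2, 225.1], 0.89), ([407.4, 323.4], 0.76), ([228.6, 346.7], 0.73), ([198.4, 281.9], 0.62)]
mould_top [([291.8, 213.3], 0.94), ([414.3, 336.1], 0.75), ([183.6, 283.7], 0.74), ([155.2, 256.4], 0.65)]
mould [([400.2, 330.4], 0.89), ([298.4, 222.7], 0.76), ([204.0, 284.7], 0.73), ([230.0, 347.7], 0.6)]
stop_face [([276.8, 211.1], 0.84)]
board [([315.4, 226.8], 0.71), ([485.3, 273.9], 0.18)]
[177.45267534 494.11560235 248.29853302] [-5.60025940e-06  1.71539566e-01  9.85177231e-01  1.44335368e-05] 0.6 [-0.09041428 -0.69505492  0.86732725]
```

View pictures.

View pics/side0.png

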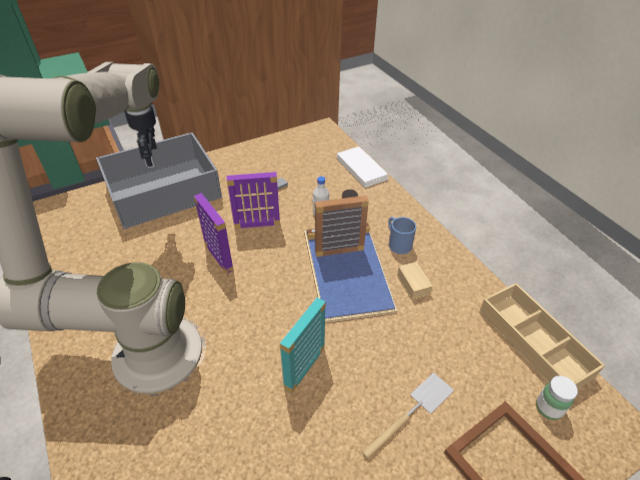

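View pics/top0.png

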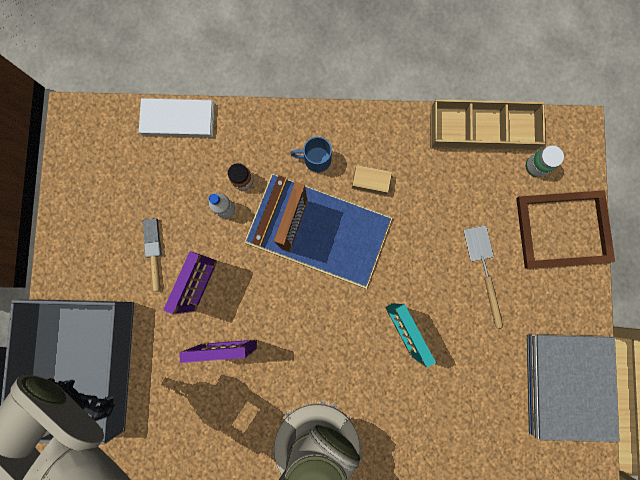

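```bash
cat > h.py <<'E'
from rig import *
import cv2,numpy as np
from scipy.spatial.transform import Rotation as R
from scipy.optimize import minimize
def cam(c):
    m=camera_model(c);r=np.array(m['rotation'],float)
    q=R.from_quat(r[[1,2,3,0]]).as_matrix() if r.shape==(4,) else r
    return np.array(m['mtx']),np.array(m['eye']),q
def proj(cm,p):
    K,e,q=cm;v=(np.atleast_2d(p)-e)@q; v=v@K.T; return v[:,:2]/v[:,2:]
def ray_z(cm,uv,z):
    K,e,q=cm;d=q@np.linalg.solve(K,[*uv,1]);return e+d*(z-e[2])/d[2]
def tri(obs):
    A=np.zeros((3,3));b=np.zeros(3)
    for cm,uv in obs:
        K,e,q=cm;d=q@np.linalg.solve(K,[*uv,1]);d/=np.linalg.norm(d);M=np.eye(3)-np.outer(d,d);A+=M;b+=M@e
    return np.linalg.solve(A,b)
def box(x0,x1,y0,y1,z0,z1): return np.array([[x,y,z] for x in(x0,x1) for y in(y0,y1) for z in(z0,z1)],float)
def put(p,x,y,yaw,z=0): return R.from_euler('z',yaw).apply(p)+[x,y,z]
def hull(cm,boxes,S=4):
    m=np.zeros((480*S,640*S),np.uint8)
    for b in boxes: cv2.fillConvexPoly(m,cv2.convexHull(np.int32(np.round((proj(cm,b)+.5)*S))),1)
    return cv2.resize(m.astype(np.float32),(640,480),interpolation=cv2.INTER_AREA)
E
cat > fit.py <<'E'
from h import *
cms={c:cam(c) for c in("side","top")}
mm,bm={},{}
for c,pt in(("side",(340,226)),("top",(292,215))):
    im=capture(c);cv2.imwrite(f"pics/{c}1.png",im[:,:,::-1])
    for d in trace(c,"mould"):
        if np.hypot(*(np.array(d['rect'][:2])-pt))<25: mm[c]=d['mask'].astype(np.float32);print(c,d['rect'],d['score']);break
    for d in trace(c,"board")[:1]: bm[c]=d['mask'].astype(np.float32);print('board',c,d['rect'],d['score'])
np.savez('masks.npz',**{'m'+k:v for k,v in mm.items()},**{'b'+k:v for k,v in bm.items()})
def fit(boxes,z,masks,x0,ign=None):
    def cost(v):
        s=0
        for c,m in masks.items():
            h=hull(cms[c],[put(b,v[0],v[1],v[2]/100,z) for b in boxes]); w=1-ign[c] if ign else 1
            s+=(np.abs(h-m)*w).sum()/m.sum()
        return s
    return minimize(cost,x0,method='Nelder-Mead',options=dict(initial_simplex=np.array(x0)+np.array([[0,0,0],[12,0,0],[0,12,0],[0,0,10]]),xatol=.1,fatol=1e-5))
toe=tri([(cms['side'],(338.5,255.1)),(cms['top'],(300.2,225.1))]);top=tri([(cms['side'],(341.3,198.5)),(cms['top'],(291.8,213.3))])
print('toe',toe,'top',top,'stop',ray_z(cms['top'],(276.8,211.1),29))
r=fit([box(-75,75,-12,12,0,200)],18,mm,[toe[0],toe[1],-35.])
print('mould',r.x,r.fun)
for c in mm: rr=fit([box(-75,75,-12,12,0,200)],18,{c:mm[c]},r.x);print(c,rr.x,rr.fun)
bc=ray_z(cms['top'],(319,231),18)
B=[box(-105,105,-180,180,0,12),box(-100,100,-175,175,12,18),box(-100,100,130,155,18,40)]
b=fit(B,0,bm,[bc[0],bc[1],-35.],mm);print('board',b.x,b.fun)
for c in bm: rr=fit(B,0,{c:bm[c]},b.x,mm);print(c,rr.x,rr.fun)
im=cv2.imread('pics/side1.png')[140:330,250:450];cv2.imwrite('pics/crop.png',cv2.resize(im,None,fx=3,fy=3,interpolation=cv2.INTER_CUBIC))
E
python3 fit.py
```

```text
side [342.0, 225.2, 58.7, 57.2] 0.88
board side [349.9, 275.6, 91.3, 92.5] 0.94
top [291.9, 217.2, 33.6, 70.4] 0.82
board top [317.3, 232.2, 148.6, 114.4] 0.6
toe [586.61142515  63.78902278  14.41168169] top [585.33677227  70.22845774 236.45731792] stop [625.45610797 126.42303641  29.        ]
mould [592.15594882  78.84307556 -29.42424158] 0.07490173727273941
side [592.63553545  79.65904176 -29.74945264] 0.020906612277030945
top [591.49479824  78.84205042 -29.46852231] 0.05179794505238533
board [579.88251826  12.79457943 -33.33940824] 0.06604118645191193
side [580.68830203  13.96642143 -33.25541058] 0.042815547436475754
top [579.30143455  11.98182435 -33.19570917] 0.017633698880672455
```

View pics/crop.png

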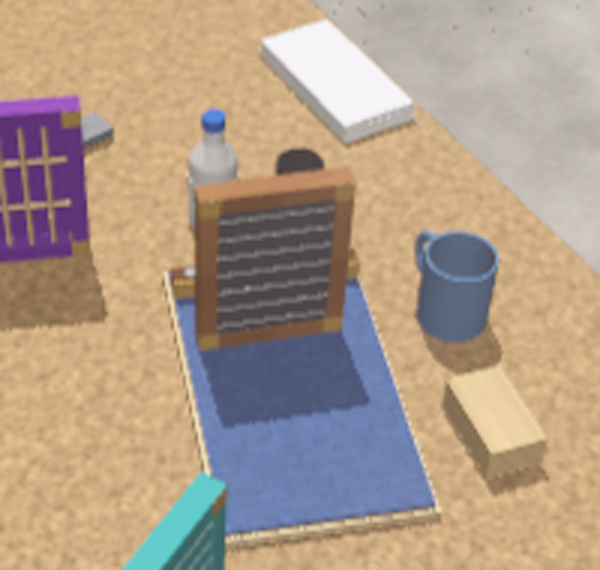

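Call:
step_arm:
  commands: "1 0 0 -3 0 0 0;1 -10 -5 -3 0 0 -0.05;1 -53.05 -25 -3 0 0 -0.05;1 -53.05 -25 -3 0 0 -0.05;1 -53.05 -25 -3 0 0 -0.05;1 -53.05 -25 -3 0 0 -0.05;1 -53.05 -25 -3 0 0 -0.05;1 -53.05 -25 -3 0 0 -0.05;1 -53.05 -25 -3 0 0 -0.05;1 -53.05 -25 -3 0 0 -0.05;1 -53.05 -25 -3 0 0 -0.05;1 -53.05 -25 -3 0 0 -0.05;1 -53.05 -25 -3 0 0 -0.05;1 -53.05 -25 -3 0 0 -0.05;1 -53.05 -25 -3 0 0 -0.05;1 -53.05 -25 -3 0 0 -0.05;1 -53.05 -25 -3 0 0 -0.05;1 -53.05 -25 -3 0 0 -0.05;0.5 -53.05 -25 -3 0 0 -0.05;0.5 -53.05 -25 -3 0 0 -0.05"

```text
time_s: 2.57
eef_pos: [591.6, 80.7, 278.8]
ee_rot: [0.0, 0.146, 0.989, 0.0]
force: [-0.8, -0.4, -0.1]
grip_width: 0.75
grip_force: 0.0
```

Run:
```python
from h import *
im=capture("wrist");cm=cam("wrist");s=sense()
print(s['eef_pos'],s['ee_rot'],s['joints'],s['force'],s['grip_width'],s['time_s']);print(cm)
b=put(box(-75,75,-12,12,0,200),592.2,79.2,-.2945,18)
v=im[:,:,::-1].copy()
for p in proj(cm,b): 
    if (abs(p)<2000).all(): cv2.circle(v,tuple(int(i) for i in p),3,(0,255,0),1)
print(np.round(proj(cm,b)).tolist())
cv2.imwrite('pics/w1.png',v)
```

```text
[591.66611874  80.60771561 278.79759976] [2.73707782e-04 1.46087370e-01 9.89271651e-01 7.36904741e-05] [-6.06529553e-02  4.57428066e-01  1.21206812e+00  1.00333205e-04
  1.47153842e+00 -1.33823509e+00] [-0.45843491  0.66502276  0.97417198] 0.6604798915293546 2.6167
(array([[378.82034735,   0.        , 317.55212088],
       [  0.        , 378.82034735, 237.04526153],
       [  0.        ,   0.        ,   1.        ]]), array([523.44260541, 100.18381887, 404.76724676]), array([[ 2.89921761e-01,  9.19386921e-01,  2.65844057e-01],
       [ 9.57050321e-01, -2.78580970e-01, -8.02952442e-02],
       [ 2.36698107e-04,  2.77705479e-01, -9.60666233e-01]]))
[[305.0, 124.0], [292.0, 121.0], [330.0, 124.0], [343.0, 121.0], [306.0, 268.0], [297.0, 391.0], [328.0, 268.0], [338.0, 391.0]]
```

View pics/w1.png

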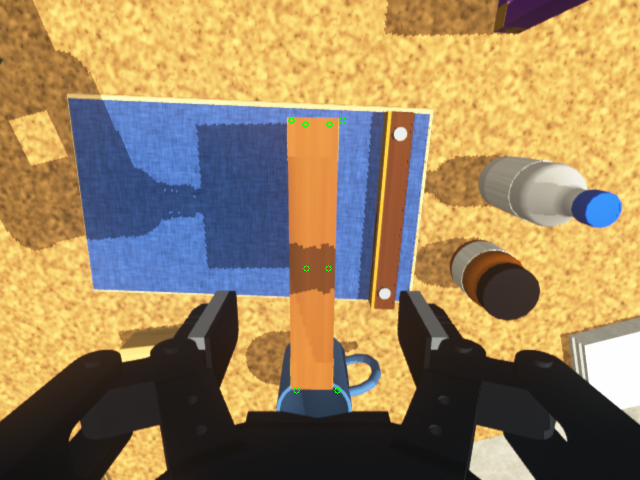

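Call:
step_arm:
  commands: "0.5 0 -0.17 0 0 0 0;0.5 0 -0.17 1 0 0 0;0.5 0 -0.17 2 0 0 0;0.5 0 -0.17 3 0 0 0;0.5 0 -0.17 4 0 0 0;0.5 0 -0.17 5 0 0 0;0.5 0 -0.17 6 0 0 0;0.5 0 -0.17 7.1 0 0 0;0.5 0 -0.17 7.1 0 0 0;0.45 0 -0.17 7.1 0 0 0;0.4 0 -0.17 7.1 0 0 0;0.4 0 -0.17 7.1 0 0 0;0.4 0 -0.17 7.1 0 0 0;0.4 0 -0.17 7.1 0 0 0"

```text
time_s: 3.78
eef_pos: [591.9, 77.9, 207.7]
ee_rot: [0.0, 0.147, 0.989, 0.0]
force: [-0.2, -0.2, 0.0]
grip_width: 0.399
grip_force: 0.0
```

```bash
python3 - <<'E'
from h import *
im=capture("wrist");s=sense()
print(s['eef_pos'],s['ee_rot'],s['force'],s['grip_width'],s['time_s'],s['grip_force'])
cv2.imwrite('pics/w2.png',im[:,:,::-1])
E
cat > plan.py <<'E'
import numpy as np, json
# planar: u along fall direction from toe, z world; tool y=-u, tool z=down at alpha=0
def fwd(g): # tip ahead of TCP for gap g
    th=np.arcsin(-.103+g/2/57); return 17-57*(.9947-np.cos(th))
def cpose(phi,alpha,g,s):  # lower finger inner face touches top mesh edge, s from tip (deg,mm)
    f,a=np.radians([phi,alpha]); E=np.array([200*np.sin(f),18+200*np.cos(f)])
    d=np.array([-np.sin(a),-np.cos(a)]); w=np.array([np.cos(a),-np.sin(a)])
    return E+d*s-w*g/2-d*fwd(g)
def arc(phi,uo=-12.,L=190.):
    f=np.radians(phi); return np.array([uo*np.cos(f)+L*np.sin(f),18-uo*np.sin(f)+L*np.cos(f)])
def rows(start,a0,poses):  # poses: (hand,u,z,alpha_deg)
    a=np.radians(a0); ty=np.array([-np.cos(a),np.sin(a)]); tz=np.array([-np.sin(a),-np.cos(a)])
    print(';'.join(f"{h:g} 0 {(np.array([u,z])-start)@ty/10:.2f} {(np.array([u,z])-start)@tz/10:.2f} {-np.radians(al-a0):.4f} 0 0" for h,u,z,al in poses))
def uz(s):
    p=np.array(s['eef_pos']);return np.array([235-(p[0]*.2903+p[1]*.957),p[2]]), p[0]*.957-p[1]*.2903
def alpha(s):
    q=s['ee_rot'];from scipy.spatial.transform import Rotation as R
    M=R.from_quat([q[1],q[2],q[3],q[0]]).as_matrix(); z=M[:,2]; return np.degrees(np.arctan2(z[0]*.2903+z[1]*.957,-z[2]))
E
python3 - <<'E'
from plan import *; from rig import sense
s=sense();p,l=uz(s);print(p,l,alpha(s))
rows(p,0,[(.4,*arc(f),f) for f in np.arange(1,21)*.75])
E
```

```text
[591.83142988  77.87005426 207.62269421] [2.92180249e-04 1.46858160e-01 9.89157518e-01 1.94556257e-05] [-0.01554655  0.48631764 -0.51503134] 0.3996563149796047 3.8333 0.0
[-11.33030602 207.62269421] 543.7770016399942 0.007114178714304277
0.4 0 -0.18 -0.05 -0.0131 0 0;0.4 0 -0.43 -0.06 -0.0262 0 0;0.4 0 -0.68 -0.07 -0.0393 0 0;0.4 0 -0.93 -0.07 -0.0524 0 0;0.4 0 -1.18 -0.08 -0.0654 0 0;0.4 0 -1.43 -0.07 -0.0785 0 0;0.4 0 -1.68 -0.07 -0.0916 0 0;0.4 0 -1.93 -0.06 -0.1047 0 0;0.4 0 -2.17 -0.05 -0.1178 0 0;0.4 0 -2.42 -0.03 -0.1309 0 0;0.4 0 -2.67 -0.01 -0.1440 0 0;0.4 0 -2.92 0.01 -0.1571 0 0;0.4 0 -3.17 0.03 -0.1702 0 0;0.4 0 -3.42 0.06 -0.1833 0 0;0.4 0 -3.66 0.09 -0.1963 0 0;0.4 0 -3.91 0.13 -0.2094 0 0;0.4 0 -4.16 0.17 -0.2225 0 0;0.4 0 -4.40 0.21 -0.2356 0 0;0.4 0 -4.65 0.25 -0.2487 0 0;0.4 0 -4.89 0.30 -0.2618 0 0
```

View pics/w2.png

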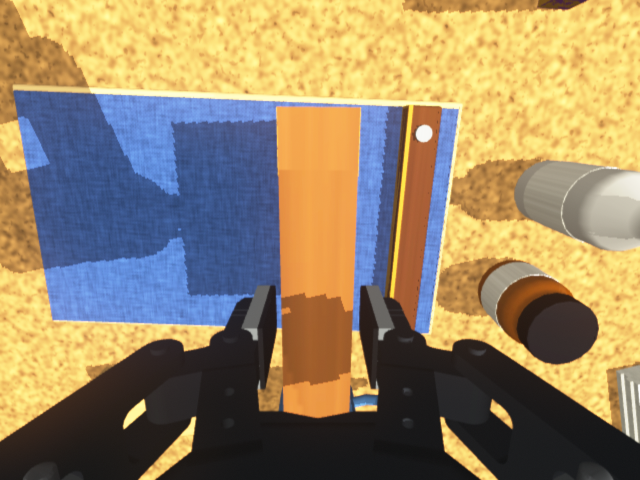

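Call:
step_arm:
  commands: "0.4 0 -0.18 -0.05 -0.0131 0 0;0.4 0 -0.43 -0.06 -0.0262 0 0;0.4 0 -0.68 -0.07 -0.0393 0 0;0.4 0 -0.93 -0.07 -0.0524 0 0;0.4 0 -1.18 -0.08 -0.0654 0 0;0.4 0 -1.43 -0.07 -0.0785 0 0;0.4 0 -1.68 -0.07 -0.0916 0 0;0.4 0 -1.93 -0.06 -0.1047 0 0;0.4 0 -2.17 -0.05 -0.1178 0 0;0.4 0 -2.42 -0.03 -0.1309 0 0;0.4 0 -2.67 -0.01 -0.1440 0 0;0.4 0 -2.92 0.01 -0.1571 0 0;0.4 0 -3.17 0.03 -0.1702 0 0;0.4 0 -3.42 0.06 -0.1833 0 0;0.4 0 -3.66 0.09 -0.1963 0 0;0.4 0 -3.91 0.13 -0.2094 0 0;0.4 0 -4.16 0.17 -0.2225 0 0;0.4 0 -4.40 0.21 -0.2356 0 0;0.4 0 -4.65 0.25 -0.2487 0 0;0.4 0 -4.89 0.30 -0.2618 0 0"

```text
time_s: 5.5
eef_pos: [577.4, 30.8, 204.2]
ee_rot: [0.019, 0.146, 0.981, 0.13]
force: [0.1, -0.5, 0.4]
grip_width: 0.403
grip_force: 0.2
```

Run:
```python
from h import *
from plan import *
a=capture("wrist");b=capture("side")[140:330,250:450];s=sense()
p,l=uz(s);print(p,l,alpha(s),arc(15),s['force'],s['grip_width'],s['grip_force'])
v=np.hstack([cv2.resize(a,(480,360)),cv2.resize(b,(316,360),fx=2,fy=2)])
cv2.imwrite('pics/w3.png',v[:,:,::-1])
```

```text
[ 38.19453251 204.07934996] 543.7036151095779 15.031838747179824 [ 37.58450865 204.63173554] [-0.39182392 -0.29152758 -0.38484938] 0.39854680025692074 0.19323434215039015
```

View pics/w3.png

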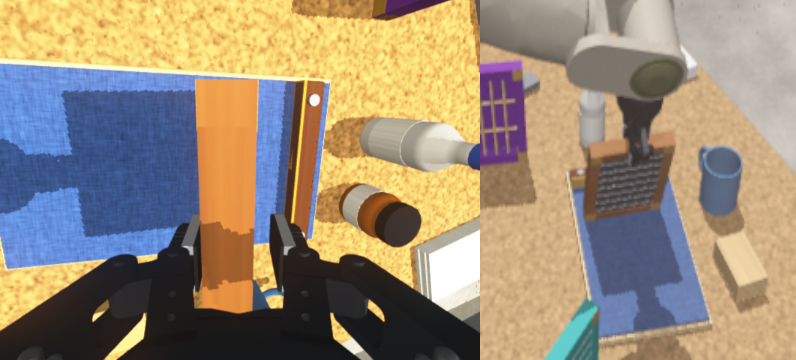

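Run:
```python
from plan import *
off=np.array([.6,-.5])
rows(arc(15),15,[(.4,*arc(f),f) for f in np.arange(16.5,46,1.5)])
print(arc(45),[cpose(f,45,34,25) for f in (45,46,46.5,47)])
```

```text
0.4 0 -0.50 -0.02 -0.0262 0 0;0.4 0 -1.00 -0.04 -0.0524 0 0;0.4 0 -1.49 -0.04 -0.0785 0 0;0.4 0 -1.99 -0.02 -0.1047 0 0;0.4 0 -2.49 0.01 -0.1309 0 0;0.4 0 -2.99 0.05 -0.1571 0 0;0.4 0 -3.48 0.10 -0.1833 0 0;0.4 0 -3.98 0.17 -0.2094 0 0;0.4 0 -4.47 0.24 -0.2356 0 0;0.4 0 -4.96 0.34 -0.2618 0 0;0.4 0 -5.45 0.44 -0.2880 0 0;0.4 0 -5.93 0.56 -0.3142 0 0;0.4 0 -6.41 0.69 -0.3403 0 0;0.4 0 -6.89 0.83 -0.3665 0 0;0.4 0 -7.36 0.99 -0.3927 0 0;0.4 0 -7.83 1.15 -0.4189 0 0;0.4 0 -8.30 1.33 -0.4451 0 0;0.4 0 -8.76 1.53 -0.4712 0 0;0.4 0 -9.21 1.73 -0.4974 0 0;0.4 0 -9.66 1.95 -0.5236 0 0
[125.86500705 160.8355698 ] [array([123.18160721, 165.22323777]), array([125.62821104, 162.73355563]), array([126.83512518, 161.47279667]), array([128.0309913 , 160.20155355])]
```

Call:
step_arm:
  commands: "0.4 0 -0.50 -0.02 -0.0262 0 0;0.4 0 -1.00 -0.04 -0.0524 0 0;0.4 0 -1.49 -0.04 -0.0785 0 0;0.4 0 -1.99 -0.02 -0.1047 0 0;0.4 0 -2.49 0.01 -0.1309 0 0;0.4 0 -2.99 0.05 -0.1571 0 0;0.4 0 -3.48 0.10 -0.1833 0 0;0.4 0 -3.98 0.17 -0.2094 0 0;0.4 0 -4.47 0.24 -0.2356 0 0;0.4 0 -4.96 0.34 -0.2618 0 0;0.4 0 -5.45 0.44 -0.2880 0 0;0.4 0 -5.93 0.56 -0.3142 0 0;0.4 0 -6.41 0.69 -0.3403 0 0;0.4 0 -6.89 0.83 -0.3665 0 0;0.4 0 -7.36 0.99 -0.3927 0 0;0.4 0 -7.83 1.15 -0.4189 0 0;0.4 0 -8.30 1.33 -0.4451 0 0;0.4 0 -8.76 1.53 -0.4712 0 0;0.4 0 -9.21 1.73 -0.4974 0 0;0.4 0 -9.66 1.95 -0.5236 0 0"

```text
time_s: 7.27
eef_pos: [551.9, -53.6, 160.3]
ee_rot: [0.056, 0.136, 0.914, 0.379]
force: [-0.8, -2.0, -0.6]
grip_width: 0.4
grip_force: 0.7
```

```bash
cat > look.py <<'E'
import sys
from h import *
from plan import *
a=capture("wrist");b=capture("side")[140:330,250:450];s=sense()
p,l=uz(s);print(p,l,alpha(s),s['force'],s['grip_width'],s['grip_force'],s['joints'],s['time_s'])
v=np.hstack([cv2.resize(a,(480,360)),cv2.resize(b,(316,360),fx=2,fy=2)])
cv2.imwrite(f'pics/{sys.argv[1]}.png',v[:,:,::-1])
for d in spot_point("side","mould_top")[:4]: print('top',d['xy'],d['score'])
for d in spot_point("side","mould_toe")[:4]: print('toe',d['xy'],d['score'])
E
python3 look.py w4
```

```text
[126.62661033 159.55794401] 543.6110539836021 45.03751975096692 [ 0.04377726 -0.74771568 -0.69624371] 0.39704652041955535 0.6787850148975849 [-0.61918285  0.5347736   1.61764597  0.75372559  1.36980804 -2.19837421] 7.3667
top [304.8, 320.3] 0.94
top [209.9, 208.3] 0.56
top [354.4, 252.4] 0.5
toe [310.0, 368.9] 0.72
toe [335.0, 255.3] 0.69
toe [258.2, 221.7] 0.57
toe [218.0, 258.2] 0.56
```

View pics/w4.png

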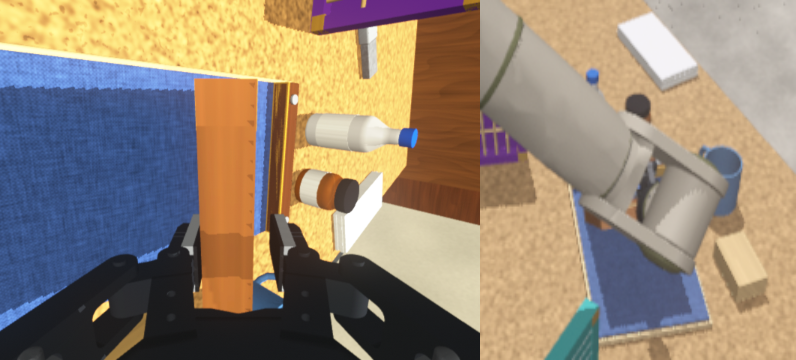

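Run:
```python
from plan import *
st=cpose(46.5,45,34,25)
t=np.arange(1,21)/20
P=[(.4+.6*k,*cpose(46.5+25.5*k,45,34+51*k,25-11*k),45) for k in t]
rows(st,45,P); print(P[-1], 18+200*np.cos(np.radians(72))-14*.707)
```

```text
0.43 0 -0.32 -0.01 -0.0000 0 0;0.46 0 -0.63 -0.01 -0.0000 0 0;0.49 0 -0.95 0.00 -0.0000 0 0;0.52 0 -1.27 0.03 -0.0000 0 0;0.55 0 -1.58 0.07 -0.0000 0 0;0.58 0 -1.89 0.13 -0.0000 0 0;0.61 0 -2.20 0.19 -0.0000 0 0;0.64 0 -2.51 0.27 -0.0000 0 0;0.67 0 -2.82 0.37 -0.0000 0 0;0.7 0 -3.12 0.47 -0.0000 0 0;0.73 0 -3.43 0.59 -0.0000 0 0;0.76 0 -3.73 0.73 -0.0000 0 0;0.79 0 -4.02 0.87 -0.0000 0 0;0.82 0 -4.32 1.03 -0.0000 0 0;0.85 0 -4.61 1.21 -0.0000 0 0;0.88 0 -4.90 1.40 -0.0000 0 0;0.91 0 -5.18 1.60 -0.0000 0 0;0.94 0 -5.46 1.82 -0.0000 0 0;0.97 0 -5.74 2.05 -0.0000 0 0;1 0 -6.01 2.30 -0.0000 0 0
(np.float64(1.0), np.float64(153.07047233668584), np.float64(102.76664435350116), 45) 69.90539887498949
```

Call:
step_arm:
  commands: "0.43 0 -0.32 -0.01 0 0 0;0.46 0 -0.63 -0.01 0 0 0;0.49 0 -0.95 0 0 0 0;0.52 0 -1.27 0.03 0 0 0;0.55 0 -1.58 0.07 0 0 0;0.58 0 -1.89 0.13 0 0 0;0.61 0 -2.20 0.19 0 0 0;0.64 0 -2.51 0.27 0 0 0;0.67 0 -2.82 0.37 0 0 0;0.7 0 -3.12 0.47 0 0 0;0.73 0 -3.43 0.59 0 0 0;0.76 0 -3.73 0.73 0 0 0;0.79 0 -4.02 0.87 0 0 0;0.82 0 -4.32 1.03 0 0 0;0.85 0 -4.61 1.21 0 0 0;0.88 0 -4.90 1.40 0 0 0;0.91 0 -5.18 1.60 0 0 0;0.94 0 -5.46 1.82 0 0 0;0.97 0 -5.74 2.05 0 0 0;1 0 -6.01 2.30 0 0 0"

```text
time_s: 9.13
eef_pos: [544.3, -78.5, 101.3]
ee_rot: [0.056, 0.136, 0.914, 0.379]
force: [0.0, -1.0, -1.4]
grip_width: 0.999
grip_force: 1.0
```

```bash
python3 look.py w5
python3 - <<'E'
from rig import *
import cv2
cv2.imwrite('pics/w5b.png',capture("wrist")[:,:,::-1])
E
```

```text
[152.06556713 101.08783467] 543.469880170718 45.016070768180775 [-1.15303936 -0.78759689 -2.13222857] 0.9967265705439622 0.8219103142619133 [-0.66373112  0.63132592  1.63999205  0.75190314  1.30746863 -2.30978269] 9.2333
top [209.0, 208.9] 0.93
top [355.2, 283.4] 0.69
top [307.1, 322.0] 0.65
toe [258.0, 222.1] 0.82
toe [216.1, 257.2] 0.79
toe [308.4, 370.5] 0.73
```

View pics/w5b.png

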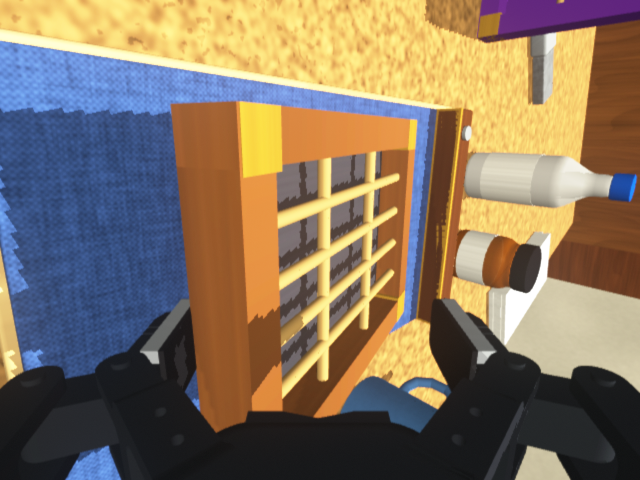

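```bash
cat > est.py <<'E'
from h import *
from plan import *
from scipy.optimize import least_squares
# mould corner px -> phi, toe u offset, x offset
def mp(phi,du,dx,pts,dz=0,psi=0):
    f=np.radians(phi);out=[]
    ym=np.array([.2903,.957,0]);xm=np.array([.957,-.2903,0])
    P0=ym*235+xm*543.8
    for x,y,z in pts:
        v=y+12; u=z*np.sin(f)-v*np.cos(f); h=18+z*np.cos(f)+v*np.sin(f)
        c,s=np.cos(psi),np.sin(psi); lx,ly=x,-u
        out.append(P0+xm*(c*lx-s*ly+dx)+ym*(s*lx+c*ly-du)+[0,0,h+dz])
    return np.array(out)
def est(cm,px,pts,p0):
    r=least_squares(lambda v:(proj(cm,mp(v[0],v[1],v[2],pts,0,v[3]/100))-px).ravel(),p0)
    return r.x,np.abs(r.fun).max()
E
python3 - <<'E'
from est import *
print(est(cam("wrist"),np.array([[173,105],[240,103],[416,121],[282,101]]),[(-75,-12,200),(-75,12,200),(-75,12,0),(-75,12,185)],[72,0,0,0]))
from plan import *
st=cpose(72,45,85,14)
t=np.arange(1,21)/20
A=45-15*t
P=[(1,*cpose(72+14*k,45-15*k,85,14-9*k),45-15*k) for k in t]
rows(st,45,P); print(P[-1])
E
```

```text
(array([70.85092558,  2.57250583, -1.3345993 , -0.66960208]), np.float64(6.0295341649637635))
1 0 -0.23 0.12 0.0131 0 0;1 0 -0.46 0.25 0.0262 0 0;1 0 -0.68 0.38 0.0393 0 0;1 0 -0.91 0.51 0.0524 0 0;1 0 -1.13 0.64 0.0654 0 0;1 0 -1.35 0.77 0.0785 0 0;1 0 -1.57 0.91 0.0916 0 0;1 0 -1.79 1.05 0.1047 0 0;1 0 -2.00 1.19 0.1178 0 0;1 0 -2.21 1.34 0.1309 0 0;1 0 -2.42 1.49 0.1440 0 0;1 0 -2.63 1.64 0.1571 0 0;1 0 -2.84 1.79 0.1702 0 0;1 0 -3.04 1.94 0.1833 0 0;1 0 -3.24 2.10 0.1963 0 0;1 0 -3.44 2.26 0.2094 0 0;1 0 -3.64 2.42 0.2225 0 0;1 0 -3.83 2.59 0.2356 0 0;1 0 -4.02 2.75 0.2487 0 0;1 0 -4.21 2.92 0.2618 0 0
(1, np.float64(162.19419698703314), np.float64(52.31356085235963), np.float64(30.0))
```

Call:
step_arm:
  commands: "1 0 -0.23 0.12 0.0131 0 0;1 0 -0.46 0.25 0.0262 0 0;1 0 -0.68 0.38 0.0393 0 0;1 0 -0.91 0.51 0.0524 0 0;1 0 -1.13 0.64 0.0654 0 0;1 0 -1.35 0.77 0.0785 0 0;1 0 -1.57 0.91 0.0916 0 0;1 0 -1.79 1.05 0.1047 0 0;1 0 -2.00 1.19 0.1178 0 0;1 0 -2.21 1.34 0.1309 0 0;1 0 -2.42 1.49 0.1440 0 0;1 0 -2.63 1.64 0.1571 0 0;1 0 -2.84 1.79 0.1702 0 0;1 0 -3.04 1.94 0.1833 0 0"

```text
time_s: 10.55
eef_pos: [542.0, -86.0, 66.2]
ee_rot: [0.043, 0.14, 0.945, 0.293]
force: [-0.1, -1.2, -2.1]
grip_width: 0.999
grip_force: 0.9
```

```bash
python3 look.py w6
python3 - <<'E'
from rig import *
import cv2
cv2.imwrite('pics/w6b.png',capture("wrist")[:,:,::-1])
E
```

```text
[159.7411546   66.26407947] 543.5615210086543 34.45794387816044 [-0.77715075 -1.69039933 -1.78351991] 0.9999659588205099 0.9912721998989582 [-0.61799874  0.63711204  1.65336672  0.6280248   1.1503752  -2.24508494] 10.65
top [303.5, 320.0] 0.96
top [208.7, 208.4] 0.84
top [357.0, 292.5] 0.81
toe [308.7, 372.6] 0.86
toe [215.1, 258.4] 0.69
```

View pics/w6b.png

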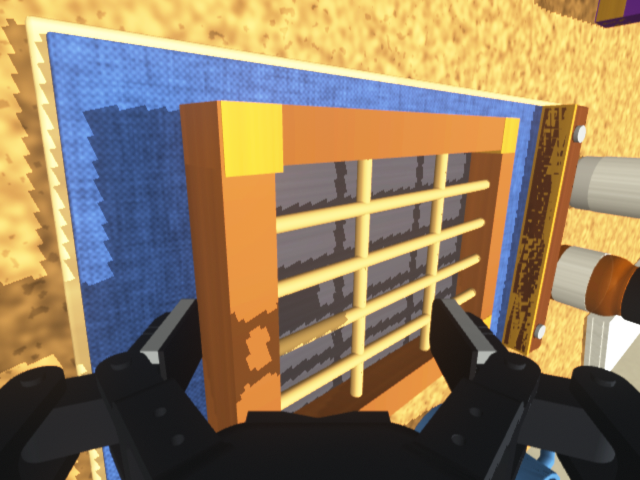

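Run:
```python
from est import *
x,e=est(cam("wrist"),np.array([[182,105],[222,100],[518,117]]),[(-75,-12,200),(-75,12,200),(-75,12,0)],[82,0,0,0]);print(x,e)
p,l=uz(sense());
# mould edge in tool coords relative to lower fingertip
a=np.radians(34.46);d=np.array([-np.sin(a),-np.cos(a)]);w=np.array([np.cos(a),-np.sin(a)])
for phi,du in((x[0],x[1]),(81.8,0),(83,0)):
    f=np.radians(phi);E=np.array([200*np.sin(f)+du,18+200*np.cos(f)]);r=E-p;print(phi,'ahead',r@d,'side',r@w,'tip ahead',fwd(85), E)
```

```text
[ 8.12590590e+01  7.24990463e-02 -2.18145667e+00 -3.16498143e-01] 0.7180540010892855
81.25905903400763 ahead -6.516634925784738 side 41.48428641243144 tip ahead 3.9749331918138715 [197.74960911  48.3934229 ]
81.8 ahead -5.093084699022896 side 42.71060454508946 tip ahead 3.9749331918138715 [197.95524618  46.52578674]
83 ahead -1.9832006151130912 side 45.51665924822797 tip ahead 3.9749331918138715 [198.50923033  42.37386868]
```

Run:
```python
from plan import *
from rig import sense
p,_=uz(sense())
t=np.arange(1,19)/18
P=[(1,*cpose(81.7+6.3*k,34.5-14.5*k,85,9.3-7*k),34.5-14.5*k) for k in t]
rows(p,34.5,P); print(P[0],p,P[-1])
for k in (t[11],t[-1]):
  E=18+200*np.cos(np.radians(81.7+6.3*k));a=np.radians(34.5-14.5*k);print(k,E,E-(9.3-7*k)*np.cos(a)-np.array([8,12,14.5])*np.sin(a))
```

```text
1 0 -0.09 0.11 0.0141 0 0;1 0 -0.18 0.22 0.0281 0 0;1 0 -0.26 0.33 0.0422 0 0;1 0 -0.35 0.44 0.0562 0 0;1 0 -0.44 0.55 0.0703 0 0;1 0 -0.53 0.67 0.0844 0 0;1 0 -0.61 0.78 0.0984 0 0;1 0 -0.70 0.89 0.1125 0 0;1 0 -0.78 1.01 0.1265 0 0;1 0 -0.86 1.12 0.1406 0 0;1 0 -0.94 1.24 0.1547 0 0;1 0 -1.02 1.35 0.1687 0 0;1 0 -1.10 1.47 0.1828 0 0;1 0 -1.18 1.58 0.1968 0 0;1 0 -1.26 1.70 0.2109 0 0;1 0 -1.34 1.82 0.2250 0 0;1 0 -1.42 1.94 0.2390 0 0;1 0 -1.49 2.06 0.2531 0 0
(1, np.float64(159.97907952442873), np.float64(65.13229576413048), np.float64(33.69444444444444)) [159.8576142   66.49340276] (1, np.float64(160.51408991074314), np.float64(41.08967779249802), np.float64(20.0))
0.6666666666666666 32.299488866537146 [24.73474351 23.05482297 22.00487263]
1.0 24.979899340500218 [20.08244517 18.71436459 17.85931423]
```

Call:
step_arm:
  commands: "1 0 -0.09 0.11 0.0141 0 0;1 0 -0.18 0.22 0.0281 0 0;1 0 -0.26 0.33 0.0422 0 0;1 0 -0.35 0.44 0.0562 0 0;1 0 -0.44 0.55 0.0703 0 0;1 0 -0.53 0.67 0.0844 0 0;1 0 -0.61 0.78 0.0984 0 0;1 0 -0.70 0.89 0.1125 0 0;1 0 -0.78 1.01 0.1265 0 0;1 0 -0.86 1.12 0.1406 0 0;1 0 -0.94 1.24 0.1547 0 0;1 0 -1.02 1.35 0.1687 0 0;1 0 -1.10 1.47 0.1828 0 0;1 0 -1.18 1.58 0.1968 0 0;1 0 -1.26 1.70 0.2109 0 0;1 0 -1.34 1.82 0.2250 0 0"

```text
time_s: 12.13
eef_pos: [541.9, -86.5, 43.9]
ee_rot: [0.028, 0.144, 0.972, 0.185]
force: [-0.5, 0.6, 0.1]
grip_width: 1.003
grip_force: 0.0
```

```bash
python3 look.py w7
python3 - <<'E'
from rig import *
import cv2
cv2.imwrite('pics/w7b.png',capture("wrist")[:,:,::-1])
E
```

```text
[160.22992423  43.91112226] 543.591435505912 21.575939293567284 [-0.16759361 -0.63554499  0.26249651] 1.0001191895475356 0.0 [-0.53373419  0.62743366  1.66213454  0.44074818  0.99239322 -2.07995465] 12.2333
top [356.2, 302.8] 0.92
top [210.5, 207.0] 0.72
top [303.6, 319.8] 0.6
toe [216.1, 258.0] 0.77
toe [258.3, 220.8] 0.6
toe [310.1, 369.1] 0.59
```

View pics/w7b.png

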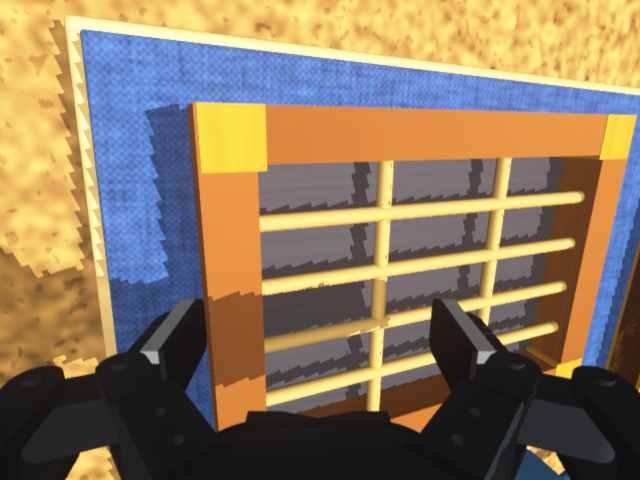

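Run:
```python
from est import *
x,e=est(cam("wrist"),np.array([[190,106],[197,103],[637,116]]),[(-75,-12,200),(-75,12,200),(-75,12,0)],[88,0,0,0]);print(x,e)
```

```text
[89.23956451 -1.22676563 -1.23308797 -0.81578422] 0.6755335676128311
```

Call:
step_arm:
  commands: "1 0 -0.3 -0.15 0 0 0;1 0 -0.6 -0.32 0 0 0;1 0 -0.9 -0.5 0 0 0;1 0 -1.3 -0.75 0 0 0;1 0 -1.6 -1.5 0 0 0;1 0 -1.9 -3 0 0 0;1 0 -1.9 -5 0 0 0;1 0 -1.9 -8 0.1 0 0;1 0 -1.9 -11.5 0.2 0 0;1 0 -1.9 -11.5 0.3 0 0;1 0 -1.9 -11.5 0.3766 0 0;1 0 -1.9 -11.5 0.3766 0 0;1 0 -1.9 -11.5 0.3766 0 0;1 0 -1.9 -11.5 0.3766 0 0"

```text
time_s: 13.55
eef_pos: [524.1, -144.4, 143.6]
ee_rot: [-0.0, 0.147, 0.989, 0.001]
force: [1.5, 0.9, -0.1]
grip_width: 0.999
grip_force: 0.0
```

```bash
cat > push.py <<'E'
from h import *
def tool(s,tgt,yaw_y):
    p=np.array(s['eef_pos']);q=s['ee_rot'];M=R.from_quat([q[1],q[2],q[3],q[0]]).as_matrix()
    yb=np.array([-np.sin(yaw_y),np.cos(yaw_y),0]); ty=np.array([np.cos(yaw_y),np.sin(yaw_y),0]);T=np.c_[np.cross(ty,[0,0,-1]),ty,[0,0,-1]]
    print('shift cm',np.round((np.array(tgt)-p)@M/10,2),'rotvec',np.round(R.from_matrix(M.T@T).as_rotvec(),4))
E
python3 - <<'E'
from push import *
from est import *
s=sense();print(s['eef_pos'],s['joints'],s['force'],s['time_s'])
yb=np.array([.3269,.9451,0]);xb=np.array([.9451,-.3269,0])
tool(s,yb*21+xb*537+[0,0,110],-.333); tool(s,yb*21+xb*537+[0,0,28],-.333)
im=capture("wrist");cv2.imwrite('pics/w8.png',im[:,:,::-1])
E
```

```text
[ 524.09389566 -144.3748486   143.58378962] [-0.48550286  0.45673145  1.57972291  0.00271798  1.10650285 -1.76218581] [ 1.51000203  0.86869898 -0.06473731] 13.55
shift cm [ 0.6  -1.37  3.36] rotvec [ 1.3000e-03 -2.8000e-03  1.6085e+00]
shift cm [ 0.59 -1.4  11.56] rotvec [ 1.3000e-03 -2.8000e-03  1.6085e+00]
```

View pics/w8.png

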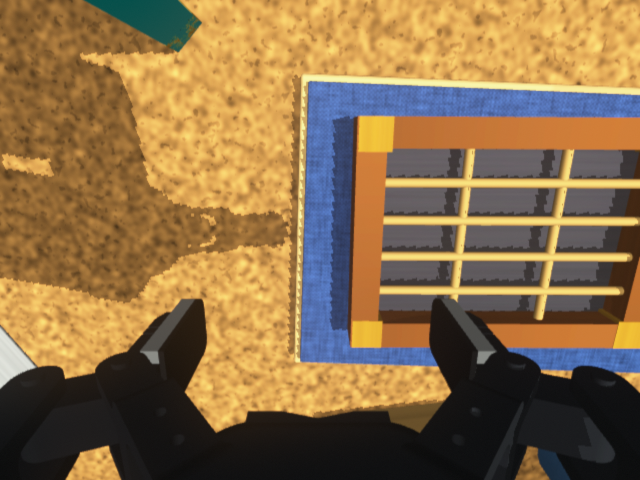

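I viewed 11 pictures, one over the allowance of 10, so from here I work from numbers only. The last view shows the mould lying flat, rib side up, with its top-edge corners at (357,117) and (351,348).

Run:
```python
from push import *
cm=cam("wrist");yb=np.array([.3269,.9451,0]);xb=np.array([.9451,-.3269,0])
a=ray_z(cm,(357,117),42);b=ray_z(cm,(351,348),42);print(a,b,np.linalg.norm(a-b),a@yb,a@xb,b@yb,b@xb,np.arctan2((b-a)[1],(b-a)[0]))
# board: corners of slab top-ish (z=12)
for p in((303,78),(297,361)): q=ray_z(cm,p,12);print(q@yb-201.9,q@xb-543.9)
```

```text
[ 456.87744315 -101.19925768   42.        ] [ 600.75322808 -144.94601936   42.        ] 150.3795885265382 53.7098177285737 464.876908860192 59.397747361597254 615.1547295862832 -0.2951766938260623
-180.7674499134343 -102.13904876059655
-180.17898897392803 103.12782155834623
```

Call:
step_arm:
  commands: "1 0.3 -1.4 3 0 0 0.3;1 0.3 -1.4 3 0 0 0.8;1 0.3 -1.4 3 0 0 1.2;1 0.3 -1.4 3 0 0 1.608;1 0.3 -1.4 3 0 0 1.608;1 0.3 -1.4 3 0 0 1.608;1 0.3 -1.4 3 0 0 1.608;1 0.3 -1.4 3 0 0 1.608;1 0.3 -1.4 3 0 0 1.608;1 0.3 -1.4 3 0 0 1.608;1 0.3 -1.4 3 0 0 1.608;1 0.3 -1.4 3 0 0 1.608;1 0.3 -1.4 3 0 0 1.608;1 0.3 -1.4 4.5 0 0 1.608;1 0.3 -1.4 6 0 0 1.608;1 0.3 -1.4 8 0 0 1.608;1 0.3 -1.4 10 0 0 1.608;1 0.3 -1.4 11.55 0 0 1.608;1 0.3 -1.4 11.55 0 0 1.608;1 0.3 -1.4 11.55 0 0 1.608"

```text
time_s: 15.27
eef_pos: [517.0, -157.0, 28.0]
ee_rot: [-0.001, 0.815, 0.58, 0.0]
force: [0.7, -0.4, -0.3]
grip_width: 1.003
grip_force: 0.0
```

```bash
cat > st.py <<'E'
from push import *
s=sense();yb=np.array([.3269,.9451,0]);xb=np.array([.9451,-.3269,0]);p=np.array(s['eef_pos'])
print(np.round(p,1),'yb',round(p@yb,1),'xb',round(p@xb,1),np.round(s['force'],1),s['time_s'],np.round(s['joints'],2)); tool(s,yb*100+xb*540+[0,0,28],-.333)
E
python3 st.py
```

```text
[ 517. -157.   28.] yb 20.7 xb 540.0 [ 0.7 -0.4 -0.3] 15.2667 [-0.51  0.62  1.67  0.    0.85 -0.18]
shift cm [7.93 0.01 0.01] rotvec [-0.0017 -0.0014 -0.0002]
```

Call:
step_arm:
  commands: "1 0.4 0 0 0 0 0;1 0.8 0 0 0 0 0;1 1.2 0 0 0 0 0;1 1.6 0 0 0 0 0;1 2 0 0 0 0 0;1 2.3 0 0 0 0 0;1 2.6 0 0 0 0 0;1 3 0 0 0 0 0;1 3.4 0 0 0 0 0;1 3.8 0 0 0 0 0;1 4.2 0 0 0 0 0;1 4.6 0 0 0 0 0;1 5 0 0 0 0 0;1 5.4 0 0 0 0 0;1 5.8 0 0 0 0 0;1 6.2 0 0 0 0 0;1 6.6 0 0 0 0 0;1 7 0 0 0 0 0;1 7.4 0 0 0 0 0;1 7.9 0 0 0 0 0"

```text
time_s: 16.93
eef_pos: [543.3, -81.6, 28.4]
ee_rot: [-0.0, 0.814, 0.58, 0.0]
force: [-0.5, -2.8, 2.7]
grip_width: 1.0
grip_force: 2.0
```

```bash
python3 st.py
cat > meas.py <<'E'
# mould lying: corners from top camera by mask fit
from push import *
from scipy.optimize import minimize
yb=np.array([.3269,.9451,0]);xb=np.array([.9451,-.3269,0])
im=capture("top");cm=cam("top")
for d in trace("top","mould"):
    c=d['rect'][:2]
    w=ray_z(cm,c,42)
    if 250<c[0]<380 and 180<c[1]<290:
        m=d['mask'].astype(np.uint8);print(d['score'],d['rect'])
        r=cv2.minAreaRect(cv2.findContours(m,0,2)[0][0].reshape(-1,2)) if 0 else None
        def cost(v): return np.abs(hull(cm,[put(box(-75,75,-200,0,0,24),v[0],v[1],v[2]/100,18)])-m).sum()
        g=w+100*yb
        r=minimize(cost,[g[0],g[1],-33],method='Nelder-Mead',options=dict(initial_simplex=np.array([g[0],g[1],-33])+np.array([[0,0,0],[12,0,0],[0,12,0],[0,0,10]]),xatol=.1,fatol=.1))
        q=np.array([r.x[0],r.x[1],0]);print('foot mid yb',q@yb,'xb',q@xb,'yaw',r.x[2]/100,r.fun,m.sum());break
E
python3 meas.py
```

```text
[543.3 -81.6  28.4] yb 100.5 xb 540.1 [-0.5 -2.8  2.7] 16.9333 [-0.36  0.63  1.64  0.    0.86 -0.03]
shift cm [-0.05 -0.01  0.04] rotvec [ 0.     -0.0004  0.0008]
0.82 [301.6, 227.1, 65.1, 68.5]
foot mid yb 347.0365376161463 xb 537.7656535692496 yaw -0.32070565744684343 1409.375 2774
```

Call:
step_arm:
  commands: "1 0.4 0 0 0 0 0;1 0.8 0 0 0 0 0;1 1.1 0 0 0 0 0;1 1.3 0 0 0 0 0;1 1.4 0 0 0 0 0;1 1.5 0 0 0 0 0;1 1.6 0 0 0 0 0"

```text
time_s: 17.62
eef_pos: [548.3, -66.6, 28.2]
ee_rot: [-0.0, 0.814, 0.581, 0.0]
force: [-1.2, -2.4, -0.6]
grip_width: 1.0
grip_force: 0.8
```

```bash
python3 st.py
```

```text
[548.3 -66.6  28.2] yb 116.3 xb 540.0 [-1.2 -2.4 -0.6] 17.6167 [-0.33  0.64  1.63  0.    0.87 -0.  ]
shift cm [-1.63  0.01  0.02] rotvec [-0.0004 -0.0005  0.001 ]
```

Not at the bar yet; 1 mm per row from here, watching the force.

Call:
step_arm:
  commands: "1 0.1 0 0 0 0 0;1 0.2 0 0 0 0 0;1 0.3 0 0 0 0 0;1 0.35 0 0 0 0 0"

```text
time_s: 17.95
eef_pos: [549.4, -63.7, 28.4]
ee_rot: [-0.0, 0.814, 0.581, -0.0]
force: [-3.0, -7.5, -0.4]
grip_width: 1.001
grip_force: 4.1
```

Call:
step_arm:
  commands: "1 0.05 0 0 0 0 0;1 0.1 0 0 0 0 0;1 0.15 0 0 0 0 0"

```text
time_s: 18.2
eef_pos: [549.4, -63.6, 28.4]
ee_rot: [0.0, 0.814, 0.581, -0.001]
force: [-8.5, -15.5, 0.6]
grip_width: 0.998
grip_force: 8.9
```

Call:
step_arm:
  commands: "1 -0.3 0 0 0 0 0;1 -0.8 0 0 0 0 0;1 -1.6 0 0 0 0 0;1 -3 0 0 0 0 0;1 -4 0 -2 0 0 0;1 -4 0 -5 0 0 0;1 -4 0 -9 0 0 0;1 -4 0 -13 0 0 0;1 -8 5 -17 0 0 0;1 -12 9 -20 0 0 0;1 -16 9 -20 0 0 0;1 -20 9 -20 0 0 0;1 -20 9 -20 0 0 0;1 -20 9 -20 0 0 0;1 -20 9 -20 0 0 0"

```text
time_s: 19.45
eef_pos: [569.3, -282.6, 228.1]
ee_rot: [-0.0, 0.815, 0.579, 0.0]
force: [-0.8, 0.7, 0.1]
grip_width: 0.999
grip_force: 0.0
```

```bash
python3 st.py; python3 meas.py
python3 - <<'E'
from push import *
cm=cam("top");im=capture("top")
yb=np.array([.3269,.9451,0]);xb=np.array([.9451,-.3269,0])
# intensity profiles along board y across mould foot/bar (felt-gap check), at several board x; z=42 & bar top z=40
for dx in(-65,-40,0,40,65):
    ys=np.arange(310,352,3); pts=np.array([xb*(540+dx)+yb*y+[0,0,41] for y in ys]);uv=proj(cm,pts).astype(np.float32)
    c=cv2.remap(im,uv[:,0].reshape(1,-1),uv[:,1].reshape(1,-1),cv2.INTER_LINEAR)[0]
    print(dx,[f"{y}:{a[0]},{a[1]},{a[2]}" for y,a in zip(ys,c)])
E
```

```text
[ 569.3 -282.6  228.1] yb -81.0 xb 630.4 [-0.8  0.7  0.1] 19.45 [-0.65  0.58  1.16  0.    1.41 -0.31]
shift cm [18.06 -9.07 20.02] rotvec [ 0.0002 -0.0008 -0.002 ]
0.68 [306.6, 226.0, 88.2, 76.3]
foot mid yb 331.2751614274704 xb 538.8355925166301 yaw -0.3347868287850605 76.5 4132
-65 ['310:183,139,76', '313:193,153,78', '316:189,151,79', '319:195,154,76', '322:192,149,76', '325:190,149,78', '328:192,150,77', '331:175,130,71', '334:156,118,60', '337:86,51,34', '340:94,58,39', '343:96,59,38', '346:93,57,36', '349:92,55,33']
-40 ['310:81,66,45', '313:112,76,49', '316:157,104,66', '319:152,101,63', '322:150,100,63', '325:150,97,62', '328:148,94,62', '331:186,142,75', '334:153,116,61', '337:92,57,38', '340:94,58,39', '343:97,57,40', '346:96,60,39', '349:96,62,40']
0 ['310:39,34,34', '313:68,45,23', '316:154,101,62', '319:149,99,63', '322:146,98,63', '325:145,95,61', '328:146,96,60', '331:177,131,73', '334:155,116,61', '337:85,50,31', '340:93,56,37', '343:98,61,41', '346:93,58,38', '349:94,59,39']
40 ['310:29,23,23', '313:103,68,45', '316:138,90,57', '319:140,91,57', '322:139,94,59', '325:136,88,55', '328:135,88,58', '331:179,135,74', '334:127,90,52', '337:87,54,38', '340:95,59,39', '343:96,64,42', '346:94,59,40', '349:96,60,40']
65 ['310:168,122,68', '313:189,148,75', '316:187,147,75', '319:192,150,77', '322:190,149,75', '325:189,148,77', '328:183,143,74', '331:184,140,74', '334:130,92,52', '337:91,54,35', '340:94,57,38', '343:93,59,39', '346:94,59,39', '349:95,58,39']
```

```bash
python3 -c "
from rig import *
print(finish_job())"
```

```text
the job is handed in; nothing more can be done
None
```

The mould was eased down onto the felt, mesh face down, with the last few millimetres sliding off the finger. It was then pushed square against the stop bar (within about 0.002 rad, no visible gap), and the job was handed in at about 20 s with the hand clear; I viewed 11 pictures, one over the limit of 10.

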